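# Shut down the bench laser: dim to the off stop, block the beam

### The job

Shut the bench laser down for the day: first turn the red knob on its driver anticlockwise until it comes to its off stop, then stand the beam block (the black plate on a foot, with an orange top edge) upright inside the yellow outline in front of the laser's aperture, its plate square across the beam. Set the block down rather than dropping it, and leave the blue knob's setting and the other things on the bench as they are.

Things in the scene. Friction and masses are not known exactly. Their poses are not given: they have to be found in the camera images.
- red_knob (a joint): angle of the red knob on the driver with the red front panel, rad: 0 = off, the hard anticlockwise end stop; grows as the knob turns clockwise seen from above, to 4.71 at full. It turns about a vertical axis against light, even friction (0.05 N m, no spring) and stays where it is left. It starts between 1.1 and 2.7
- red_knob_grip (a point): on the red knob's axis, 34 mm above the housing's top (104 mm above the work surface), the height to grip; it turns with the knob. The 16 mm wide, 64 mm long, 36 mm tall upright grip bar crosses a black disc (70 mm across, its top 10 mm above the housing); the bar runs from 10 to 46 mm above the housing's top. x runs along the bar, y across it (the direction to pinch), z up; the white pointer line is on the -x half of the bar. At off it points to the red dot on the housing
- red_driver: grey housing 150 x 130 x 70 mm (x, y, z) with red front panel on its -x face, fixed to the bench; origin at the centre of its underside, with the knob's axis over it. The red dot that marks off lies 46 mm from the axis, towards -x +y at 45 degrees in this frame
- blue_knob (a joint): angle of the blue knob on the other driver, alike in build and sense; to be left as it is
- blue_driver: a like driver, 150 x 130 x 70 mm, with blue front panel and blue knob (top of knob 116 mm above the work surface), fixed; origin at the centre of its underside
- beam_block: loose black beam block, about 0.4 kg: foot 70 x 90 x 12 mm (x, y, z), on whose middle stands a plate 10 mm thick (x), 90 mm wide (y), its top 100 mm above the underside, with an orange band along the top edge. Origin at the centre of the underside; x is the plate's normal, z up; alike front and back. Pinch the plate across its thickness from above
- block_top (a point): the middle of the beam block's top edge, 100 mm above its underside
- laser: fixed black laser head on a low base. Origin on the work surface at the centre of the yellow painted outline (110 mm along x, 140 mm along y, a flat line 6 mm wide) in front of the aperture; +x points from there to the laser: the aperture's steel snout starts 98 mm from the origin, the housing (170 x 62 mm, top 92 mm high) fills x from 115 to 285 mm. The beam leaves along -x, 60 mm above the surface
- camera: bystander: blue camera 60 x 45 x 45 mm on a steel post and a 70 x 70 mm black foot, 107 mm tall, loose; origin under the foot's centre
- screwdriver: bystander: screwdriver 180 mm long, lying loose on the bench
- carton: bystander: red carton 60 x 100 x 45 mm, loose; origin at the centre of its underside
- blue_pointer (a point): the outer end of the blue knob's white pointer, 30 mm from its axis, 116 mm above the work surface; turns with the knob
Things that resemble listed ones, but are neither listed nor needed, are in the scene too. What is shaped like the red_driver but purple is not meant.

How it is judged:
On the way, in this order (a step that is already met when the one before it is completed fails the run):
1. the red knob is turned anticlockwise to its off stop (value of joint red_knob below 0.08 rad), for 0.2 s.
2. the beam block stands in the yellow outline, across the beam, let go (x of beam_block in the frame of laser between -0.022 and 0.022 m and y of beam_block in the frame of laser between -0.027 and 0.027 m and angle between the x axis of beam_block and the x axis of laser, either way round below 0.3 rad and angle between beam_block's own z axis and vertical below 0.08 rad and height (world z) of beam_block below 0.006 m and contact force between the fingers and beam_block below 0.1 N and linear speed of beam_block below 0.02 m/s), for 0.2 s.
At the end, for the whole second after the job is handed in: The red knob is within 0.08 rad of its off stop; the beam block stands upright on the bench with its centre within 22 mm (along the beam) and 27 mm (across) of the yellow outline's centre, its plate within 0.3 rad of square to the beam, at rest and let go (all of step 2 and value of joint red_knob below 0.08 rad); the robot touches nothing.
It fails at once if the blue knob is turned by more than a touch or a bystander is shifted by over 30 mm (distance of any of camera, screwdriver, carton from where it was at the start of the episode above 0.03 m or distance of blue_pointer from where it was at the start of the episode above 0.006 m).
It fails at once if the beam block is dropped from more than about 15 mm (height (world z) of beam_block above 0.012 m and contact force between the fingers and beam_block below 0.1 N and linear speed of beam_block above 0.3 m/s).
It fails at once if the beam block is tipped over (angle between beam_block's own z axis and vertical above 0.6 rad).
It also fails if it takes over 58 s, if anything falls off the work surface, if the arm or the gripper's body presses on something with over 40 N, if the wrist force passes 120 N, or if a joint passes its speed limit or range.

### The arm

A 6-joint arm with a two-finger parallel gripper is mounted at the origin on the work surface. World frame = base frame: x ahead of the robot, y to its left, z up, the work surface at z = 0. Lengths are in m, angles in rad, forces in N, time in s.
With the tool pointing down it reaches from about 0.25 to 0.725 m from the base axis. Payload 4 kg.
Tool frame: the origin (TCP) lies on the centre line of the jaws, within the pads' length; the fingertips stand 17 mm ahead of it and the grasp point (between the pads) lies 2 mm behind it; z points along the fingers, y is the line along which they close (so a half turn about z gives the same grasp; the last joint's range is limited). The gripper opens to 85 mm and grips with 20 to 120 N. Pads are 22 mm wide; open, the fingers measure 114 mm over their backs; the gripper's body (76 mm by 85 mm) begins 54 mm behind the grasp point. The pads swing forward as they close: fully open they stand 13 mm farther back than shut.
Start: joints at [1.209, 0.241, 0.005, 1.335, 0, 1.571], TCP at [0.177, 0.468, 0.248] pointing down, gripper open.
Joint ranges: [-2.72, 2.72], [-1.05, 1.87], [-1.09, 1.28], [-1.99, 2.15], [-1.42, 1.44], [-3.14, 3.14]. Speed limits (rad/s): [2.79, 2.79, 3.14, 3.14, 3.14, 3.14].

### API

Orientations are given as a unit quaternion [x, y, z, w].
In Python, from workcell import get_obs, imaging, order gives the robot as it stands.
- The arm moves only by the tool apply_moves, never from a script. Its argument "targets" is a list that holds one entry, the list of rows, each a list of 5 numbers: the shift along the world's x, y, z in units of 40 mm (1.0 is 40 mm), then the turn about the world's z in degrees, then the gripper command: -1 is shut, 1 is fully open, values between are in proportion. In form: [[[dx, dy, dz, turn, fingers], ...]]. A call has 1 to 8 rows; each row shifts and turns the commanded pose from where the row before left it; what a row does not reach is not made up. A row lasts 1/12 s, in which the tool goes at most 41.7 mm and 7.16 degrees, less where a joint would pass 70% of its speed; a pose out of reach is approached as far as the arm can. A call is refused whole if a number of a shift passes 1 or a number of a turn 7.16, either way. A call with a gripper value outside its range is refused whole. The fingers move at their own pace and stop on an object; the grip force is fixed at half the most. Time passes only in rows, so rows that do not move let the fingers close. It gives the time, the measured TCP pose, the force, the opening and the grip force at its end, in the units of the state.
- get_obs(): the state, without advancing time (a new reading comes with each control period).
- imaging.camera(name): name is "scene" or "side" or "wrist"; returns (picture, depth): 420x560x3 uint8, blue, green, red; 420x560 float32, m along the optical axis (not along the pixel's ray), 0 where there is no reading.
- imaging.get_calibration(name): a dict with "camera_matrix" (3x3 intrinsics, pixels), "k1" (the pictures are not rectified: a ray, as slopes to the right and down, at radius r is drawn at 1 + k1 r^2 times it, then the intrinsics apply), "eye" and "rotation" of the camera in the world; the wrist camera has in their place "hand_eye" (4x4, takes a point from camera to tool coordinates, whose origin is the TCP and whose axes are the flange's). Camera axes: x right, y down, z forward; pixel columns grow to the right and rows downward; lengths in m; the calibration is good to about 2 mm. A picture is of the moment at which its call begins: read the wrist's pose just before it. get_calibration takes no time and is no camera call.
- order.job_done(): hands the job in; it is judged then, once.
The state is a dict: "clock": time; "joint_pos": joint angles; "joint_vel": joint speeds; "tau": joint torques, N m; "eef_pos": TCP position; "tool_rot": TCP orientation; "ft_force": force on the tool from outside, world axes, zero at the start; "ft_torque": the same for the moment, N m; "grip_width": finger opening in m; "grasp_force": force on a finger pad.
Only numpy, scipy, OpenCV 4.12 (cv2) and the standard library are available. Lean on these libraries where they do the work, as an engineer would, in place of code of your own. Each camera call takes 0.05 s, during which the arm holds its last target. There are 200 camera calls.

## Working session

There is one attempt and no reset: what is moved stays moved. The work goes in short steps, Python scripts to look and compute and a tool call to move; the robot and the scene stay as the last step left them, time stands still between calls to the robot, and variables do not carry over. Pictures are saved under pics/ and viewed, at most 10 in all, crops included, and the job is handed in when it is done.

Besides the shell and the picture viewer there is one more tool, called after "Call:" as name([rows], argument=value, ...), one row to a line, values as JSON. apply_moves: Moves the arm, as the interface text tells. Its arguments: {"type":"object","properties":{"targets":{"type":"array","items":{"type":"array","items":{"type":"array","items":{"type":"number"}}}}},"required":["targets"]}

```bash
mkdir -p pics
cat > h.py <<'E'
import numpy as np, cv2
from workcell import get_obs, imaging, order
from scipy.spatial.transform import Rotation as R
def snap(n):
    o=get_obs(); im,d=imaging.camera(n); c=imaging.get_calibration(n)
    K=np.array(c["camera_matrix"]);k1=c["k1"]
    if n=="wrist":
        T=np.array(c["hand_eye"]);Rt=R.from_quat(o["tool_rot"]).as_matrix()
        Rc=Rt@T[:3,:3];e=Rt@T[:3,3]+np.array(o["eef_pos"])
    else: Rc=np.array(c["rotation"]);e=np.array(c["eye"])
    return dict(im=im,d=d,K=K,k1=k1,R=Rc,e=e)
def rays(s,uv):
    uv=np.atleast_2d(np.array(uv,float)).reshape(-1,2);K=s["K"]
    D=np.stack([(uv[:,0]-K[0,2])/K[0,0],(uv[:,1]-K[1,2])/K[1,1]],1);p=D.copy()
    for _ in range(20): p=D/(1+s["k1"]*(p**2).sum(1,keepdims=True))
    return np.c_[p,np.ones(len(p))]
def plane(s,uv,z):
    r=rays(s,uv)@s["R"].T
    return s["e"]+r*((z-s["e"][2])/r[:,2])[:,None]
def deproj(s,uv):
    uv=np.atleast_2d(np.array(uv)).astype(int);r=rays(s,uv)
    return s["e"]+(r*s["d"][uv[:,1],uv[:,0]][:,None])@s["R"].T
E
python3 - <<'E'
from h import *
for n in("scene","side"):
    s=snap(n);cv2.imwrite(f"pics/{n}.png",s["im"]);print(n,s["e"],s["R"][:,2])
print(get_obs())
E
```

```text
Traceback (most recent call last):
IndexError: too many indices for array: array is 1-dimensional, but 2 were indexed
```

View pics/scene.png

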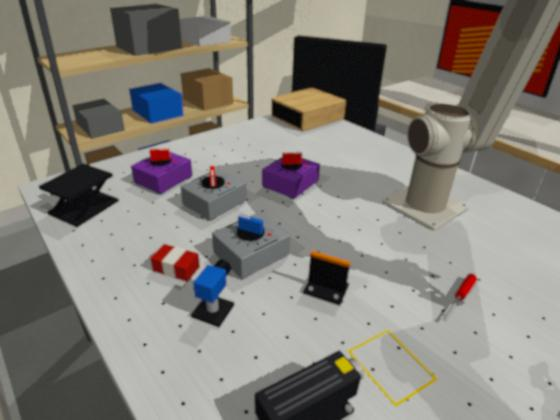

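The scene view shows these (pixel positions):
- The grey driver with the red knob is at about (213,190), and the blue-knob driver at (250,245).
- The purple look-alikes are at (162,168) and (291,173).
- The beam block is at (328,275) and the yellow outline at (392,367).
- The laser is at (308,392), the camera at (212,290), the carton at (175,262) and the screwdriver at (462,292).

```bash
sed -i 's/else: Rc=.*;e=/else:\n        q=np.array(c["rotation"]);Rc=(R.from_quat(q) if q.size==4 else R.from_rotvec(q)).as_matrix();e=/' h.py
python3 - <<'E'
from h import *
for n in("scene","side"):
    c=imaging.get_calibration(n);print(c)
    s=snap(n);cv2.imwrite(f"pics/{n}.png",s["im"]);print(n,s["e"],s["R"])
    hsv=cv2.cvtColor(s["im"],cv2.COLOR_BGR2HSV)
    if n=="scene":
        for nm,uv,z in[("redknob",(213,172),.116),("blueknob",(251,222),.116),("blocktopL",(311,254),.1),("blocktopR",(348,262),.1),("outl a",(350,354),0),("b",(388,332),0),("c",(435,376),0),("d",(397,403),0),("lasertop",(345,366),.092),("base",(428,205),0)]:
            print(nm,plane(s,uv,z).round(3),deproj(s,uv).round(3))
print(get_obs())
E
```

```text
{'camera_matrix': array([[408.84520297,   0.        , 271.41613099],
       [  0.        , 408.84520297, 208.54105249],
       [  0.        ,   0.        ,   1.        ]]), 'k1': -0.0708065831270141, 'eye': array([1.03083606, 0.5232428 , 0.6812621 ]), 'rotation': array([ 0.28601872,  0.83435689, -0.44305554, -0.16044829])}
scene [1.03083606 0.5232428  0.6812621 ] [[-0.78489928  0.33510837 -0.52118663]
 [ 0.61945839  0.44379016 -0.64755046]
 [ 0.01429792 -0.83111532 -0.55591627]]
redknob [[ 0.518 -0.384  0.116]] [[ 0.517 -0.385  0.115]]
blueknob [[ 0.575 -0.119  0.116]] [[ 0.57  -0.127  0.11 ]]
blocktopL [[0.528 0.04  0.1  ]] [[0.525 0.037 0.097]]
blocktopR [[0.483 0.108 0.1  ]] [[0.482 0.108 0.099]]
outl a [[0.589 0.23  0.   ]] [[0.59  0.23  0.001]]
b [[0.485 0.242 0.   ]] [[0.486 0.242 0.   ]]
c [[0.499 0.366 0.   ]] [[0.499 0.366 0.001]]
d [[0.6   0.355 0.   ]] [[ 0.599  0.355 -0.001]]
lasertop [[0.673 0.281 0.092]] [[0.673 0.281 0.092]]
base [[-0.008  0.007  0.   ]] [[0.05  0.035 0.038]]
{'camera_matrix': array([[513.27509434,   0.        , 278.59164232],
       [  0.        , 513
[... 389 characters left out ...]
8879]]
{'clock': 0.15, 'joint_pos': array([1.20898407e+00, 2.41251809e-01, 4.03520022e-03, 1.33521180e+00,
       1.03366486e-05, 1.57080488e+00]), 'joint_vel': array([-0.00127865, -0.00110478,  0.00366201, -0.00148798,  0.00062568,
        0.0015875 ]), 'tau': array([-1.03358259e-04, -3.72634578e+01,  2.52639270e+01,  1.23434159e-02,
       -5.97752819e-05,  1.62878001e-05]), 'eef_pos': array([0.17682081, 0.46720333, 0.24761209]), 'tool_rot': array([ 1.79925139e-01,  9.83679967e-01, -8.01793445e-04, -1.51903202e-04]), 'ft_force': array([-0.90040693, -1.03137349, -0.14822245]), 'ft_torque': array([-0.01018489,  0.03977624, -0.04116571]), 'grasp_force': 0.0, 'grip_width': 0.08503667134845694}
```

View pics/side.png

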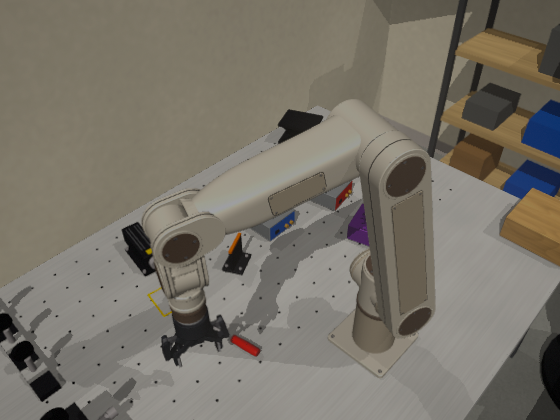

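Call:
apply_moves([
  [[0.4,-0.94,0,0,1],[0.4,-0.94,0,0,1],[0.4,-0.94,0,0,1],[0.4,-0.94,0,0,1],[0.4,-0.94,0,0,1],[0.4,-0.94,0,0,1],[0.4,-0.94,0,0,1],[0.4,-0.94,0,0,1]],
])

```text
clock: 0.82
eef_pos: [0.305, 0.165, 0.2483]
tool_rot: [0.179, 0.984, 0.0, 0.0]
ft_force: [-0.1, -0.0, 1.4]
grip_width: 0.0855
grasp_force: 0.0
```

Call:
apply_moves([
  [[0.4,-0.94,0,0,1],[0.4,-0.94,0,0,1],[0.4,-0.94,0,0,1],[0.4,-0.94,0,0,1],[0.4,-0.94,0,0,1],[0.4,-0.94,0,0,1],[0.4,-0.94,0,0,1],[0.4,-0.94,0,0,1]],
])

```text
clock: 1.48
eef_pos: [0.4331, -0.1361, 0.2482]
tool_rot: [0.18, 0.984, 0.0, -0.0]
ft_force: [1.6, 1.5, 0.8]
grip_width: 0.0854
grasp_force: 0.0
```

Call:
apply_moves([
  [[0.4,-0.94,0,0,1],[0.4,-0.94,0,0,1],[0.4,-0.94,0,0,1],[0.4,-0.94,0,0,1],[0.4,-0.94,0,0,1],[0,0,0,0,1]],
])

```text
clock: 1.98
eef_pos: [0.5144, -0.3283, 0.2445]
tool_rot: [0.183, 0.983, -0.001, -0.001]
ft_force: [0.0, 1.1, -0.5]
grip_width: 0.0859
grasp_force: 0.0
```

Run:
```python
from h import *
s=snap("wrist");cv2.imwrite("pics/w1.png",s["im"]);o=get_obs();print(o["eef_pos"],o["clock"],o["joint_pos"]);print(s["e"],s["R"][:,2])
print(imaging.get_calibration("wrist")["hand_eye"])
```

```text
[ 0.51323782 -0.32517339  0.24503726] 2.0333 [-5.64590562e-01  4.63413245e-01  3.17385081e-01  1.42818979e+00
 -3.17135563e-04 -1.98705052e-01]
[ 0.44241929 -0.29974644  0.37072661] [ 0.27910923 -0.10966856 -0.95397633]
[[-2.10587141e-04 -9.53557010e-01 -3.01212524e-01  7.76509352e-02]
 [ 9.99999870e-01 -6.08476204e-05 -5.06504301e-04  6.17702524e-04]
 [ 4.64652662e-04 -3.01212591e-01  9.53556899e-01 -1.26149015e-01]
 [ 0.00000000e+00  0.00000000e+00  0.00000000e+00  1.00000000e+00]]
```

View pics/w1.png

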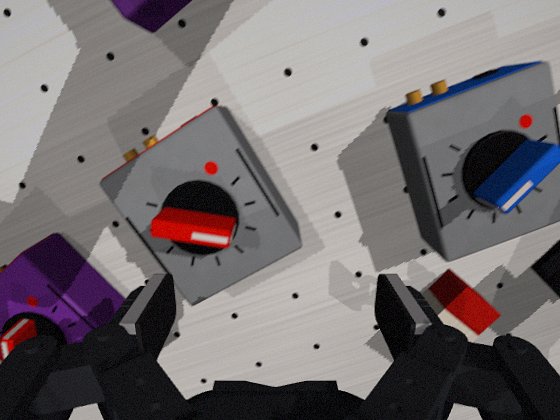

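The wrist view shows the red-panel driver with its knob at about (195,225). The white pointer is at (210,239) and the off dot at (211,168), so the knob needs roughly 90° anticlockwise. The blue driver is at (500,160), about 0.2 m away.

```bash
cat > knob.py <<'E'
from h import *
s=snap("wrist");o=get_obs()
v,u=np.mgrid[0:420,0:560];uv=np.c_[u.ravel(),v.ravel()];P=deproj(s,uv)
B=s["im"].reshape(-1,3).astype(int)
hsv=cv2.cvtColor(s["im"],cv2.COLOR_BGR2HSV).reshape(-1,3)
near=np.hypot(P[:,0]-.52,P[:,1]+.385)<.07
top=near&(P[:,2]>.111)&(P[:,2]<.121)&(s["d"].ravel()>0)
(c,sz,a)=cv2.minAreaRect(P[top,:2].astype(np.float32)*1000);
bx=cv2.boxPoints((c,sz,a));e=[bx[1]-bx[0],bx[2]-bx[1]];L=max(e,key=np.linalg.norm)
print("n",top.sum(),"rect",c,sz,"bar ang",np.degrees(np.arctan2(L[1],L[0])))
w=top&(hsv[:,1]<80)&(hsv[:,2]>120);wc=P[w,:2].mean(0);print("white",w.sum(),wc)
rd=(hsv[:,1]>130)&((hsv[:,0]<8)|(hsv[:,0]>172))&near&(abs(P[:,2]-.07)<.006)
Q=plane(s,uv[rd],.07);
print("dot",rd.sum(),np.median(Q,0))
dc=np.median(Q,0)[:2]; m=np.array(c)/1000
A=lambda x:np.degrees(np.arctan2(x[1],x[0]))
print("pointer",A(wc-m),"dot",A(dc-m),np.linalg.norm(dc-m),"tcp",o["eef_pos"],"fingeryaw",A(R.from_quat(o["tool_rot"]).as_matrix()[:2,1]),o["grip_width"],"j6",o["joint_pos"][5],o["clock"])
E
python3 knob.py
```

```text
n 1553 rect (511.0086669921875, -399.0821533203125) (63.79936218261719, 16.208084106445312) bar ang 60.298798
white 212 [ 0.51889766 -0.38504328]
dot 149 [ 0.47348712 -0.37291438  0.07      ]
pointer 60.66666307453353 dot 145.10782821493592 0.04574515247105825 tcp [ 0.51264501 -0.32319744  0.24594938] fingeryaw 69.13143166091905 0.08524568088915269 j6 -0.1983984679545488 2.0833
```

Call:
apply_moves([
  [[0,-0.19,0,-7.05,1],[0,-0.19,0,-7.05,1],[0,-0.19,0,-7.05,1],[0,-0.19,0,-7.05,1],[0,-0.19,0,-7.05,1],[0,-0.19,0,-7.05,1],[0,-0.19,0,-7.05,1],[0,-0.19,0,-7.05,1]],
])

```text
clock: 2.75
eef_pos: [0.5127, -0.3813, 0.2491]
tool_rot: [0.625, 0.781, 0.0, -0.0]
ft_force: [0.3, -0.7, -0.1]
grip_width: 0.0854
grasp_force: 0.0
```

Call:
apply_moves([
  [[0,-0.19,0,-7.05,1],[0,-0.19,0,-7.05,1],[0,0,0,-7.05,1],[0,0,0,-7.05,1],[0,0,-0.5,-7.05,1],[0,0,-0.5,-7.05,1],[0,0,0,0,1],[0,0,0,0,1]],
])

```text
clock: 3.42
eef_pos: [0.5121, -0.396, 0.2078]
tool_rot: [0.862, 0.506, -0.001, -0.002]
ft_force: [0.0, 0.3, 0.1]
grip_width: 0.0853
grasp_force: 0.0
```

```bash
python3 knob.py
```

```text
n 2129 rect (511.0193176269531, -399.11053466796875) (64.22073364257812, 16.01961326599121) bar ang 59.78204
white 344 [ 0.51857439 -0.38678816]
dot 183 [ 0.47346711 -0.3739974   0.07      ]
pointer 58.48678778224943 dot 146.22727269917988 0.04517562800027276 tcp [ 0.51291042 -0.3968033   0.20918757] fingeryaw -29.19545468324056 0.08543727055696633 j6 1.4218489419624802 3.4667
```

Call:
apply_moves([
  [[-0.04,-0.05,-0.7,0,1],[0,0,-0.7,0,1],[0,0,-0.6,0,1],[0,0,-0.4,0,1],[0,0,-0.24,0,1],[0,0,0,0,1],[0,0,0,0,1]],
])

```text
clock: 4.05
eef_pos: [0.512, -0.4002, 0.104]
tool_rot: [0.863, 0.505, 0.0, 0.001]
ft_force: [-0.0, 0.2, 0.3]
grip_width: 0.0853
grasp_force: 0.0
```

Call:
apply_moves([
  [[0,0,0,0,-1],[0,0,0,0,-1],[0,0,0,0,-1],[0,0,0,0,-1],[0,0,0,0,-1],[0,0,0,0,-1],[0,0,0,0,-1],[0,0,0,0,-1]],
])

```text
clock: 4.72
eef_pos: [0.5116, -0.4001, 0.1033]
tool_rot: [0.863, 0.504, 0.0, 0.0]
ft_force: [-0.1, -0.0, 3.0]
grip_width: 0.0149
grasp_force: 59.5
```

Gripped. Turn +85°.

Call:
apply_moves([
  [[0,0,0,7,-1],[0,0,0,7,-1],[0,0,0,7,-1],[0,0,0,7,-1],[0,0,0,7,-1],[0,0,0,7,-1],[0,0,0,7,-1],[0,0,0,7,-1]],
])

```text
clock: 5.38
eef_pos: [0.5113, -0.4002, 0.1033]
tool_rot: [0.523, 0.852, -0.0, 0.0]
ft_force: [-2.0, -0.0, 3.2]
grip_width: 0.0148
grasp_force: 59.7
```

Call:
apply_moves([
  [[0,0,0,7,-1],[0,0,0,7,-1],[0,0,0,6,-1],[0,0,0,5,-1],[0,0,0,3,-1],[0,0,0,0,-1],[0,0,0,0,-1]],
])

```text
clock: 5.97
eef_pos: [0.5112, -0.4002, 0.1032]
tool_rot: [0.305, 0.952, -0.0, 0.0]
ft_force: [-2.3, 0.7, 5.4]
grip_width: 0.0154
grasp_force: 59.7
```

Run:
```python
from h import *
o=get_obs();M=R.from_quat(o["tool_rot"]).as_matrix();print(o["ft_torque"],o["ft_force"],np.degrees(np.arctan2(M[1,1],M[0,1])),o["clock"])
```

```text
[0.04555877 0.46726891 0.07218068] [-2.31360225  0.68037613  5.35825543] 54.479931963974764 5.9667
```

Call:
apply_moves([
  [[0,0,0,2,-1],[0,0,0,2,-1],[0,0,0,1,-1],[0,0,0,0,-1]],
])

```text
clock: 6.3
eef_pos: [0.5112, -0.4003, 0.1033]
tool_rot: [0.266, 0.964, 0.0, 0.0]
ft_force: [-1.0, 1.6, 5.2]
grip_width: 0.0151
grasp_force: 89.9
```

Run:
```python
from h import *
o=get_obs();M=R.from_quat(o["tool_rot"]).as_matrix();print(o["ft_torque"],o["ft_force"],np.degrees(np.arctan2(M[1,1],M[0,1])),o["clock"])
```

```text
[ 0.30534416  0.23770737 -2.40700147] [-1.02376172  1.62405945  5.17971926] 59.0976526316009 6.3
```

Call:
apply_moves([
  [[0,0,0,-2,1],[0,0,0,0,1],[0,0,0,0,1],[0,0,0,0,1],[0,0,0.5,0,1],[0,0,1,0,1],[0,0,1,0,1],[0,0,1,0,1]],
])

```text
clock: 6.97
eef_pos: [0.511, -0.3994, 0.2434]
tool_rot: [0.279, 0.96, 0.0, -0.001]
ft_force: [0.9, -0.6, -0.3]
grip_width: 0.085
grasp_force: 0.0
```

```bash
python3 knob.py
```

```text
n 1656 rect (510.3816223144531, -399.6507568359375) (15.986480712890625, 63.96291732788086) bar ang -35.309757
white 262 [ 0.49812351 -0.39056002]
dot 219 [ 0.47594335 -0.37521557  0.07      ]
pointer 143.43900943778104 dot 144.6429305795474 0.042226447029216324 tcp [ 0.51382515 -0.4016509   0.25418125] fingeryaw 57.59347194144035 0.08517115766894767 j6 -0.09790724345409749 7.0167
```

Call:
apply_moves([
  [[0,1,0,-3,1],[0,1,0,-3,1],[0,1,0,-3,1],[0,1,0,-3,1],[0,1,0,-3,1],[0,1,0,-3,1],[0,1,0,-3,1],[0,1,0,-3,1]],
])

```text
clock: 7.68
eef_pos: [0.511, -0.078, 0.2426]
tool_rot: [0.474, 0.881, 0.0, 0.0]
ft_force: [1.0, 0.9, 0.4]
grip_width: 0.0856
grasp_force: 0.0
```

Call:
apply_moves([
  [[0,1,0,0,1],[0,1,0,0,1],[0,1,0,0,1],[-0.1,0.8,0,0,1],[-0.1,0,0,0,1],[0,0,0,0,1]],
])

```text
clock: 8.18
eef_pos: [0.5025, 0.0737, 0.2424]
tool_rot: [0.471, 0.882, -0.0, -0.0]
ft_force: [1.0, -0.1, -0.3]
grip_width: 0.0854
grasp_force: 0.0
```

```bash
cat > block.py <<'E'
from h import *
s=snap("wrist");o=get_obs()
v,u=np.mgrid[0:420,0:560];uv=np.c_[u.ravel(),v.ravel()];P=deproj(s,uv)
h=cv2.cvtColor(s["im"],cv2.COLOR_BGR2HSV).reshape(-1,3)
A=lambda x:np.degrees(np.arctan2(x[1],x[0]))
top=(P[:,2]>.092)&(P[:,2]<.108)&(np.hypot(P[:,0]-.505,P[:,1]-.074)<.08)&(s["d"].ravel()>0)
if top.sum()>20:
    c,sz,a=cv2.minAreaRect(P[top,:2].astype(np.float32)*1000);bx=cv2.boxPoints((c,sz,a));L=max([bx[1]-bx[0],bx[2]-bx[1]],key=np.linalg.norm)
    print("block",top.sum(),c,sz,"edge",A(L),"normal",A(L)-90,"z",np.median(P[top,2]))
y=(h[:,0]>20)&(h[:,0]<36)&(h[:,1]>110)&(h[:,2]>90)&(abs(P[:,2])<.008)
if y.sum()>20:
    Q=plane(s,uv[y],0);c,sz,a=cv2.minAreaRect(Q[:,:2].astype(np.float32)*1000);print("outline",y.sum(),c,sz,a)
print("tcp",o["eef_pos"],"fingeryaw",A(R.from_quat(o["tool_rot"]).as_matrix()[:2,1]),o["grip_width"],o["grasp_force"],o["clock"])
cv2.imwrite("pics/w%d.png"%int(o["clock"]*100),s["im"])
s=snap("scene");v,u=np.mgrid[0:420,0:560];uv=np.c_[u.ravel(),v.ravel()];P=deproj(s,uv);h=cv2.cvtColor(s["im"],cv2.COLOR_BGR2HSV).reshape(-1,3)
y=(h[:,0]>20)&(h[:,0]<36)&(h[:,1]>110)&(h[:,2]>90)&(abs(P[:,2])<.008)&(np.hypot(P[:,0]-.543,P[:,1]-.298)<.12)
if y.sum()>20:
    Q=plane(s,uv[y],0);c,sz,a=cv2.minAreaRect(Q[:,:2].astype(np.float32)*1000);print("scene outline",y.sum(),c,sz,a)
E
python3 block.py
```

```text
block 1428 (500.35247802734375, 71.94558715820312) (10.460083961486816, 90.6966323852539) edge -63.01752 normal -153.01752 z 0.10083103566699864
outline 1726 (543.84765625, 296.4972229003906) (140.2565155029297, 110.36837005615234) 81.71124267578125
tcp [0.5029622  0.07249194 0.24251559] fingeryaw 33.68506734057917 0.08541097615248688 0.0 8.2333
scene outline 521 (543.7449340820312, 296.12689208984375) (139.32272338867188, 109.17352294921875) 82.0090560913086
```

Call:
apply_moves([
  [[-0.06,0,-0.6,-6.7,1],[0,0,-0.9,0,1],[0,0,-0.9,0,1],[0,0,-0.8,0,1],[0,0,-0.6,0,1],[0,0,-0.35,0,1],[0,0,0,0,1],[0,0,0,0,1]],
])

```text
clock: 8.95
eef_pos: [0.5007, 0.0705, 0.0762]
tool_rot: [0.525, 0.851, -0.001, -0.001]
ft_force: [-0.3, 0.7, -0.7]
grip_width: 0.0859
grasp_force: 0.0
```

Call:
apply_moves([
  [[0,0,0,0,-1],[0,0,0,0,-1],[0,0,0,0,-1],[0,0,0,0,-1],[0,0,0,0,-1],[0,0,0,0,-1],[0,0,0,0,-1],[0,0,0,0,-1]],
])

```text
clock: 9.62
eef_pos: [0.501, 0.0721, 0.0771]
tool_rot: [0.523, 0.852, 0.0, 0.0]
ft_force: [-1.8, -1.1, 3.4]
grip_width: 0.0094
grasp_force: 59.8
```

Call:
apply_moves([
  [[0,0,0.3,0,-1],[0,0,0.5,0,-1],[0,0,0.5,0,-1],[0.08,0.4,0,-4.4,-1],[0.1,0.6,0,-4.4,-1],[0.15,0.7,0,-4.4,-1],[0.15,0.7,0,-4.4,-1],[0.15,0.7,0,-4.4,-1]],
])

```text
clock: 10.28
eef_pos: [0.5253, 0.1968, 0.1274]
tool_rot: [0.678, 0.735, -0.001, -0.001]
ft_force: [0.3, -0.5, -4.3]
grip_width: 0.0094
grasp_force: 59.0
```

Call:
apply_moves([
  [[0.15,0.7,0,-4.4,-1],[0.15,0.7,0,-4.4,-1],[0.1,0.6,0,-4.4,-1],[0.04,0.4,0,0,-1],[0,0.11,0,0,-1],[0,0,0,0,-1],[0,0,0,0,-1]],
])

```text
clock: 10.87
eef_pos: [0.5428, 0.2957, 0.1274]
tool_rot: [0.756, 0.654, -0.002, -0.0]
ft_force: [0.5, -0.1, -3.5]
grip_width: 0.0095
grasp_force: 58.9
```

```bash
python3 block.py; cp pics/w1[01]*.png pics/held.png; ls pics
```

```text
outline 4099 (543.4080810546875, 296.2943115234375) (140.17547607421875, 110.79627227783203) 81.75772857666016
tcp [0.54304729 0.29522439 0.12771335] fingeryaw -8.359696163772414 0.00937600732392325 58.94827902317047 10.9167
scene outline 391 (543.94189453125, 295.9571533203125) (139.8397674560547, 109.31684112548828) 82.16018676757812
held.png
scene.png
side.png
w1.png
w1091.png
w823.png
```

View pics/held.png

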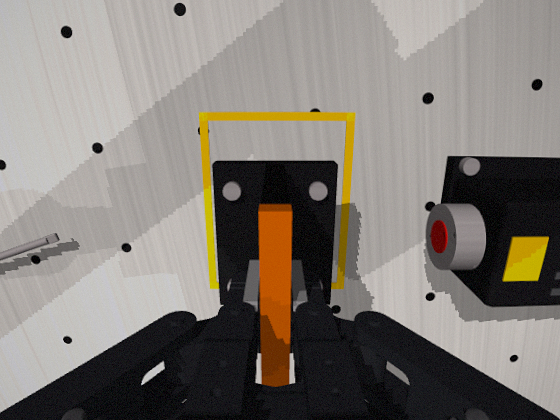

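The held view shows the block square to the outline, with its foot at (275,230), hanging above the outline centre; the laser is to the right at (500,235). I'll lower it gently.

Call:
apply_moves([
  [[0.02,0.02,-0.4,0,-1],[0,0,-0.4,0,-1],[0,0,-0.25,0,-1],[0,0,-0.1,0,-1],[0,0,-0.05,0,-1],[0,0,-0.03,0,-1],[0,0,0,0,-1],[0,0,0,0,-1]],
])

```text
clock: 11.63
eef_pos: [0.5452, 0.2975, 0.0804]
tool_rot: [0.757, 0.654, 0.001, 0.0]
ft_force: [-0.0, 0.5, -4.0]
grip_width: 0.0092
grasp_force: 58.9
```

Call:
apply_moves([
  [[0,0,-0.04,0,-1],[0,0,-0.03,0,-1],[0,0,-0.02,0,-1],[0,0,0,0,-1],[0,0,0,0,-1]],
])

```text
clock: 12.05
eef_pos: [0.545, 0.2977, 0.0772]
tool_rot: [0.757, 0.654, 0.001, 0.0]
ft_force: [-1.4, -0.0, 3.9]
grip_width: 0.0095
grasp_force: 60.0
```

Touching down (the load has reversed). Release and rise.

Call:
apply_moves([
  [[0,0,0,0,1],[0,0,0,0,1],[0,0,0,0,1],[0,0,0,0,1],[0,0,0,0,1],[0,0,0.3,0,1],[0,0,0.8,0,1],[0,0,1,0,1]],
])

```text
clock: 12.72
eef_pos: [0.5423, 0.296, 0.157]
tool_rot: [0.757, 0.654, -0.004, -0.001]
ft_force: [1.3, 0.5, 0.4]
grip_width: 0.0853
grasp_force: 0.0
```

Call:
apply_moves([
  [[0,0,1,0,1],[0,0,1,0,1],[0,0,0,0,1],[0,0,0,0,1],[0,0,0,0,1]],
])

```text
clock: 13.13
eef_pos: [0.5445, 0.2972, 0.2396]
tool_rot: [0.757, 0.654, 0.0, -0.0]
ft_force: [0.2, -0.3, -0.6]
grip_width: 0.0853
grasp_force: 0.0
```

```bash
sed -i 's/P\[:,0\]-.505,P\[:,1\]-.074/P[:,0]-.544,P[:,1]-.297/' block.py; python3 block.py
python3 - <<'E'
from h import *
s=snap("scene");cv2.imwrite("pics/end.png",s["im"])
E
```

```text
block 1437 (543.92529296875, 297.6667175292969) (91.15800476074219, 10.005348205566406) edge 81.917305 normal -8.082695 z 0.1008585156178054
outline 2337 (542.7621459960938, 296.3186950683594) (139.87486267089844, 110.4511489868164) 81.66606140136719
tcp [0.5439155  0.29683376 0.23839606] fingeryaw -8.331686663279962 0.08512192127311025 0.0 13.1833
scene outline 422 (543.7986450195312, 296.0894775390625) (139.44180297851562, 109.4169921875) 81.9436264038086
```

View pics/end.png

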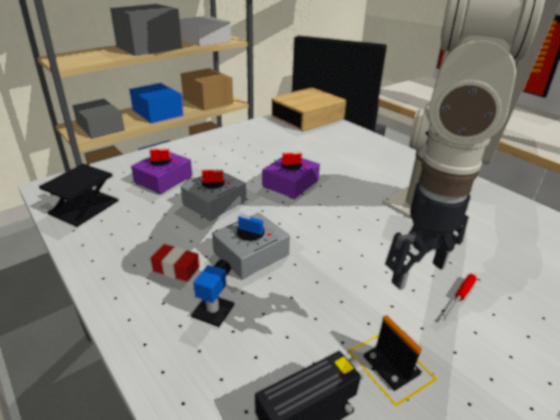

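The final view shows the block standing inside the outline at (393,360), facing the laser. The red knob at (213,178) is turned to off, the bystanders have not moved, and the gripper is clear.

```bash
python3 -c "
from workcell import order;print(order.job_done())"
```

```text
the job is handed in; nothing more can be done
None
```

The red knob is turned to its off stop, the beam block stands released within about 2 mm and 1° of square in the yellow outline, nothing else on the bench looks moved, and the job was handed in at about 13 s of the 58 s; no verdict was returned.

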